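# Load the riffle splitter, then draw its sprung gate to the click and hold it

### The job

Split the crushed-rock sample: tip all seven stones from the steel pan into the hopper of the blue riffle splitter while its gate is shut, and set the empty pan upright back on the bench and let go of it. Then take the black grip and draw the gate out towards you until the ball clicks into the notch, no farther than that, so that all the stones run through into the two receiving pans; the spring would pull the gate shut again, so finish while still holding the grip with the gate at the notch. Do not push the other things on the bench about.

Things in the scene. Friction and masses are not known exactly. Their poses are not given: they have to be found in the camera images.
- splitter: Blue riffle sample splitter, fixed. Origin: on the bench below the middle of its hopper; -x is its front, roughly facing the robot, y along the hopper, z up. Two blue side plates, 136 deep (x), 192 high, outer faces 190 apart (y). Guide rails at y = +-100, z 120 to 136, reach forward to x = -183. Two steel receiving pans belong to it, 42 high, from 20 to 118 in front of and behind the origin.
- hopper (a point): Middle of the open hopper mouth, 195 mm above the bench. Mouth 110 in the splitter's x, 180 in y, nothing above it; rims within 2 mm of this height. Two walls slope to a slot 46 x 180 mm, shut below by the gate plate (its top 63 mm below this point). Under the slot four chutes lead by turns to the front and back receiving pans.
- gate: The splitter's slide gate with its black grip. It slides level, straight to the splitter's front (-x), 0 to 90 mm; found shut. Origin: middle of the grip, at x = -100, y = 0, z = 188 mm in the splitter's frame when shut; axes as the splitter's. A constant spring pulls it shut with about 5.5 N, the guides rub with about 1 N. Open as far as the notch it lets all the stones through.
- gate_grip (a point): Middle of the gate's grip (the gate's origin): upright black post 20 x 20 mm, faces square to the splitter's x and y, from 26 mm below this point (there runs the crossbar, 14 deep, 222 long in y) to 24 above, then a 4 mm cap 24 wide. The hopper rim stands 42 mm behind the post's middle, up to 9 mm above this point.
- gate_ball (a point): Middle of the sprung 8 mm ball under the brass plunger at the left (+y) end of the gate's crossbar: 100 mm beside the grip's middle (+y) and 39 mm below it. Moves with the gate.
- notch (a point): The notch, in a small dark block with red thumb screw clamped on the left rail, set anew each time; it stays put. Here gate_ball lies when the gate is at the notch, 43 to 66 mm from shut. Feel: from 9 mm before it a low ridge (2 to 3 N more pull), then the ball drops in (1 to 2 N less), and within 1 mm beyond a high shoulder (some 8 N more; about 14 N in all runs over it).
- pan: Loose steel sample pan, about 0.2 kg. Origin: on its underside plane, below the grip point of the black handle; x from handle to pouring lip, z up. Floor 3 thick from x = 41 to 137, 84 wide; back wall 36, side walls 30 high; at the front only a lip turned up to 7. Handle: bar 16 wide (y), 16 high, x = -32 to 32, its middle 28 mm above the underside, free below.
- pan_grip (a point): Grip point of the pan's handle, at its middle: 28 mm above the pan's underside; the bar is 16 mm wide (y) and 16 mm high.
- pan_lip (a point): Middle of the edge of the pan's pouring lip: 149 mm ahead (x) of the origin and 7 mm above the underside plane.
- stone_1: Piece of grey crushed rock, 16 to 19 mm, 12 g, origin at its middle. All seven start in the pan and slide when it is tipped by about 45 degrees or more.
- stone_2: like stone_1
- stone_3: like stone_1
- stone_4: like stone_1
- stone_5: like stone_1
- stone_6: like stone_1
- stone_7: like stone_1
- tin_a: Bystander: aluminium moisture tin, 52 mm wide, 28 high, origin under its middle.
- tin_b: Bystander: like tin_a, the lower of a stack of two.
- tin_c: Bystander: like tin_a, standing on tin_b.
- wash_bottle: Bystander: plastic wash bottle with a red top, 79 x 101 x 196 mm, origin under its middle.
- dish: Bystander: white porcelain dish, 64 mm wide, 24 high, origin under its middle.
- crucible: Bystander: white porcelain crucible, 41 mm wide, 33 high, origin under its middle.

How it is judged:
On the way, in this order (a step that is already met when the one before it is completed fails the run):
1. all seven stones lie in the hopper on the shut gate (x of stone_1 in the frame of splitter between -0.06 and 0.06 m and y of stone_1 in the frame of splitter between -0.091 and 0.091 m and z of stone_1 in the frame of splitter between 0.128 and 0.195 m and x of stone_2 in the frame of splitter between -0.06 and 0.06 m and y of stone_2 in the frame of splitter between -0.091 and 0.091 m and z of stone_2 in the frame of splitter between 0.128 and 0.195 m and x of stone_3 in the frame of splitter between -0.06 and 0.06 m and y of stone_3 in the frame of splitter between -0.091 and 0.091 m and z of stone_3 in the frame of splitter between 0.128 and 0.195 m and x of stone_4 in the frame of splitter between -0.06 and 0.06 m and y of stone_4 in the frame of splitter between -0.091 and 0.091 m and z of stone_4 in the frame of splitter between 0.128 and 0.195 m and x of stone_5 in the frame of splitter between -0.06 and 0.06 m and y of stone_5 in the frame of splitter between -0.091 and 0.091 m and z of stone_5 in the frame of splitter between 0.128 and 0.195 m and x of stone_6 in the frame of splitter between -0.06 and 0.06 m and y of stone_6 in the frame of splitter between -0.091 and 0.091 m and z of stone_6 in the frame of splitter between 0.128 and 0.195 m and x of stone_7 in the frame of splitter between -0.06 and 0.06 m and y of stone_7 in the frame of splitter between -0.091 and 0.091 m and z of stone_7 in the frame of splitter between 0.128 and 0.195 m and x of gate_grip in the frame of splitter above -0.104 m), for 0.3 s.
2. the empty pan stands on the bench again, let go, the stones still in the hopper (all of step 1 and height (world z) of pan between -0.005 and 0.006 m and angle between pan's own z axis and vertical below 0.1 rad and contact force between the fingers and pan below 0.1 N), for 0.3 s.
3. the gate's ball sits in the notch, the grip held in the fingers (x of gate_ball in the frame of notch between -0.002 and 0.002 m and contact force between the fingers and gate above 2 N), for 0.3 s.
At the end, for the whole second after the job is handed in: The gate stands within 2 mm of the notch with the fingers still pressing on it by more than 2 N, all seven stones lie at rest in the splitter's two receiving pans, and the pan stands upright on the bench (within 0.1 rad, underside within 6 mm of it), not touched by the fingers (all of step 3 and x of stone_1 in the frame of splitter between -0.122 and 0.122 m and y of stone_1 in the frame of splitter between -0.091 and 0.091 m and z of stone_1 in the frame of splitter between -0.01 and 0.045 m and x of stone_2 in the frame of splitter between -0.122 and 0.122 m and y of stone_2 in the frame of splitter between -0.091 and 0.091 m and z of stone_2 in the frame of splitter between -0.01 and 0.045 m and x of stone_3 in the frame of splitter between -0.122 and 0.122 m and y of stone_3 in the frame of splitter between -0.091 and 0.091 m and z of stone_3 in the frame of splitter between -0.01 and 0.045 m and x of stone_4 in the frame of splitter between -0.122 and 0.122 m and y of stone_4 in the frame of splitter between -0.091 and 0.091 m and z of stone_4 in the frame of splitter between -0.01 and 0.045 m and x of stone_5 in the frame of splitter between -0.122 and 0.122 m and y of stone_5 in the frame of splitter between -0.091 and 0.091 m and z of stone_5 in the frame of splitter between -0.01 and 0.045 m and x of stone_6 in the frame of splitter between -0.122 and 0.122 m and y of stone_6 in the frame of splitter between -0.091 and 0.091 m and z of stone_6 in the frame of splitter between -0.01 and 0.045 m and x of stone_7 in the frame of splitter between -0.122 and 0.122 m and y of stone_7 in the frame of splitter between -0.091 and 0.091 m and z of stone_7 in the frame of splitter between -0.01 and 0.045 m and height (world z) of pan between -0.005 and 0.006 m and angle between pan's own z axis and vertical below 0.1 rad and contact force between the fingers and pan below 0.1 N and linear speed of each of stone_1, stone_2, stone_3, stone_4, stone_5, stone_6, stone_7 below 0.03 m/s); the arm keeps its last pose, push and grip.
It fails at once if the gate was pulled more than 8 mm past the notch, over the far shoulder (x of gate_ball in the frame of notch below -0.008 m).
It fails at once if a bystander (moisture tin, lower stacked tin, upper stacked tin, wash bottle, porcelain dish, porcelain crucible) was moved more than 30 mm (distance of any of tin_a, tin_b, tin_c, wash_bottle, dish, crucible from where it was at the start of the episode above 0.03 m).
It also fails if it takes over 72 s, if anything falls off the work surface, if the arm or the gripper's body presses on something with over 40 N, if the wrist force passes 120 N, or if a joint passes its speed limit or range.

### The arm

A 6-joint arm with a two-finger parallel gripper is mounted at the origin on a cart in front of the work surface, level with it; the furniture and walls round the work are solid. World frame = base frame: x ahead of the robot, y to its left, z up, the work surface at z = 0. Lengths are in m, angles in rad, forces in N, time in s.
With the tool pointing down it reaches from about 0.25 to 0.775 m from the base axis. Payload 8.9 kg.
Tool frame: the origin (TCP) lies where the fingers leave the gripper's body, on its centre line; the fingertips stand 73 mm ahead of it and the grasp point (between the pads) lies 54 mm ahead of it; z points along the fingers, y is the line along which they close (so a half turn about z gives the same grasp; the last joint's range is limited). The gripper opens to 85 mm and grips with 20 to 120 N. Pads are 22 mm wide; open, the fingers measure 114 mm over their backs; the gripper's body (76 mm by 85 mm) begins 54 mm behind the grasp point. The pads swing forward as they close: fully open they stand 13 mm farther back than shut.
Start: joints at [1.176, 0.291, -0.153, 1.127, 0, 1.431], TCP at [0.133, 0.508, 0.304] pointing down, gripper open.
Joint ranges: [-2.52, 2.52], [-0.91, 1.74], [-1.3, 1.37], [-1.96, 2.02], [-1.52, 1.47], [-3.14, 3.14]. Speed limits (rad/s): [2.22, 2.22, 2.79, 3.14, 3.14, 3.14].

### API

Orientations are given as a unit quaternion [x, y, z, w].
In Python, from cell import monitor, eyes, ctrl gives the robot as it stands.
- The arm moves only by the shell command python3 -m inch 'ROWS' [OPENING]. ROWS is text: rows parted by semicolons, each of 6 numbers parted by spaces: the shift along the tool's x, y, z in units of 40 mm (1.0 is 40 mm), then the turn, a rotation vector about the tool's x, y, z in units of 8 degrees (1.0 is 8 degrees). A call has 1 to 20 rows; each row shifts and turns the commanded pose from where the row before left it, along the tool's axes as they then stand; what a row does not reach is not made up. A row lasts 1/10 s, in which the tool goes at most 50 mm and 8.59 degrees, less where a joint would pass 70% of its speed; a pose out of reach is approached as far as the arm can. A call is refused whole if a number of a shift passes 1 or a number of a turn 1, either way. A call with a gripper value outside its range is refused whole. OPENING is the closure, from -1 (fully open) to 1 (shut), set as the call begins (- or left out, the last holds). The fingers move at their own pace and stop on an object; the grip force is fixed at half the most. Time passes only in rows, so rows that do not move let the fingers close. It gives the time, the measured TCP pose, the force, the opening and the grip force at its end, in the units of the state.
- monitor.state(): the state, without advancing time (a new reading comes with each control period).
- eyes.get_image(name): name is "scene" or "top"; returns the picture (420x560x3 uint8, red, green, blue); there is no depth.
- eyes.camera_params(name): a dict with "intrinsics" (3x3 intrinsics, pixels), "R" (3x3) and "t" (3): a world point X has camera coordinates R X + t. Camera axes: x right, y down, z forward; pixel columns grow to the right and rows downward; lengths in m; the calibration is good to about 2 mm. A picture is of the moment at which its call begins. camera_params takes no time and is no camera call.
- ctrl.hand_in(): hands the job in; it is judged then, once.
The state is a dict: "time": time; "q": joint angles; "qvel": joint speeds; "joint_torque": joint torques, N m; "position": TCP position; "eef_rot": TCP orientation; "contact_force": force on the tool from outside, world axes, zero at the start; "ft_torque": the same for the moment, N m; "grip_width": finger opening in m; "grip_force": force on a finger pad.
Only numpy, scipy, OpenCV 4.12 (cv2) and the standard library are available. Lean on these libraries where they do the work, as an engineer would, in place of code of your own. Each camera call takes 0.05 s, during which the arm holds its last target. There are 200 camera calls.

## Working session

There is one attempt and no reset: what is moved stays moved. The work goes in short steps, Python scripts to look and compute and a shell command to move; the robot and the scene stay as the last step left them, time stands still between calls to the robot, and variables do not carry over. Pictures are saved under pics/ and viewed, at most 13 in all, crops included, and the job is handed in when it is done.

```bash
ls; mkdir -p pics
python3 - <<'E'
from cell import monitor, eyes
import cv2
for n in("scene","top"):
    im=eyes.get_image(n); cv2.imwrite(f"pics/{n}0.png",im[...,::-1])
    p=eyes.camera_params(n); print(n,p)
print(monitor.state())
E
```

```text
pics
scene {'intrinsics': array([[506.29778013,   0.        , 274.97064214],
       [  0.        , 506.29778013, 201.49286995],
       [  0.        ,   0.        ,   1.        ]]), 'R': array([[ 0.55700985, -0.83034491,  0.01635079],
       [-0.60445336, -0.41882206, -0.67766084],
       [ 0.56954031,  0.36758047, -0.73519279]]), 't': array([-0.26679629,  0.3851896 ,  1.37257675])}
top {'intrinsics': array([[526.96470793,   0.        , 281.66950186],
       [  0.        , 526.96470793, 214.11933627],
       [  0.        ,   0.        ,   1.        ]]), 'R': array([[-0.01209738, -0.99992428,  0.00225731],
       [-0.97873659,  0.0113787 , -0.20480528],
       [ 0.20476409, -0.00468692, -0.97880013]]), 't': array([0.02567311, 0.5112249 , 1.47852225])}
{'time': 0.1, 'q': array([ 1.17565853e+00,  2.91209872e-01, -1.54054405e-01,  1.12671254e+00,
       -8.79112966e-06,  1.43148254e+00]), 'qvel': array([-5.35314754e-04, -4.84261560e-04,  2.39599604e-03, -1.28326236e-03,
        2.46576824e-04,  4.16049066e-05]), 'joint_torque': array([ 1.50732158e-03, -5.37979531e+01,  3.31917286e+01,  9.36040742e-03,
       -2.51962983e-04,  1.25182520e-06]), 'position': array([0.13273014, 0.50761824, 0.30339567]), 'eef_rot': array([ 1.27563458e-01,  9.91830235e-01, -5.70457499e-04, -1.51618957e-04]), 'contact_force': array([ 0.23864153, -0.23946737,  0.15041825]), 'ft_torque': array([ 0.01259514, -0.00256333,  0.02486775]), 'grip_force': 0.0, 'grip_width': 0.08560236110843238}
```

View pics/scene0.png

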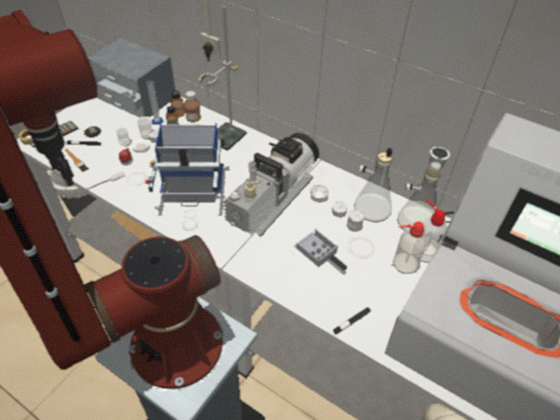

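View pics/top0.png

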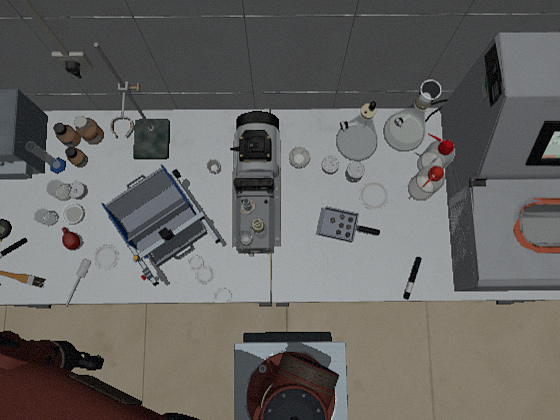

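The scene view shows the splitter at about (188,165), a pump-like machine at (270,180) and the pan at (318,247). In the top view the splitter is turned, with its middle near (158,218), the grip at (166,234) and the notch's red screw on the left rail near (143,277). The pan is at (338,224) with its handle at (368,230). I'll zoom in for finer pixels.

```bash
cat > h.py <<'E'
import numpy as np, cv2
from cell import monitor, eyes
P={n:eyes.camera_params(n) for n in("scene","top")}
def ray(n,uv):
    p=P[n]; d=p["R"].T@np.linalg.inv(p["intrinsics"])@np.array([*uv,1.]); return -p["R"].T@p["t"],d
def plane(n,uv,z):
    c,d=ray(n,uv); return c+d*(z-c[2])/d[2]
def proj(n,X):
    p=P[n]; x=p["intrinsics"]@(p["R"]@np.asarray(X,float)+p["t"]); return x[:2]/x[2]
def two(a,b):
    A=[];B=[]
    for n,uv in(("scene",a),("top",b)):
        c,d=ray(n,uv); d=d/np.linalg.norm(d); M=np.eye(3)-np.outer(d,d); A.append(M);B.append(M@c)
    return np.linalg.lstsq(np.vstack(A),np.hstack(B),rcond=None)[0]
E
python3 - <<'E'
import cv2, numpy as np
t=cv2.imread("pics/top0.png"); s=cv2.imread("pics/scene0.png")
def z(im,x,y,w,h,k): return cv2.resize(im[y:y+h,x:x+w],None,fx=k,fy=k,interpolation=cv2.INTER_CUBIC)
cv2.imwrite("pics/z1.png",z(t,95,155,140,140,4))
a=z(t,305,195,90,60,6); b=z(s,285,220,90,60,6)
cv2.imwrite("pics/z2.png",np.vstack([a[:300],b[:300]]))
cv2.imwrite("pics/z3.png",z(s,140,110,90,110,5))
E
```

```text
(no output)
```

View pics/z1.png

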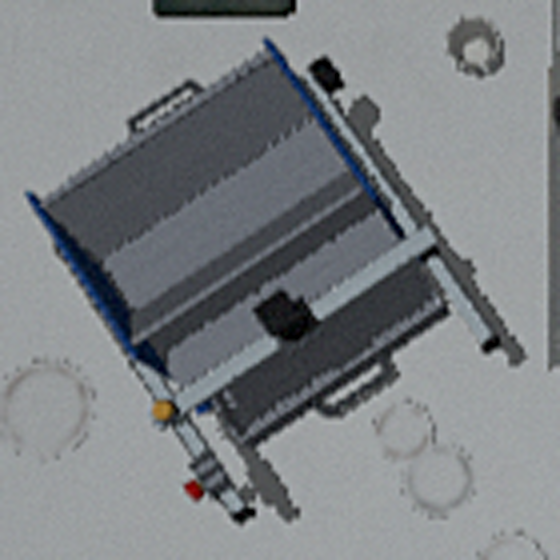

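View pics/z2.png

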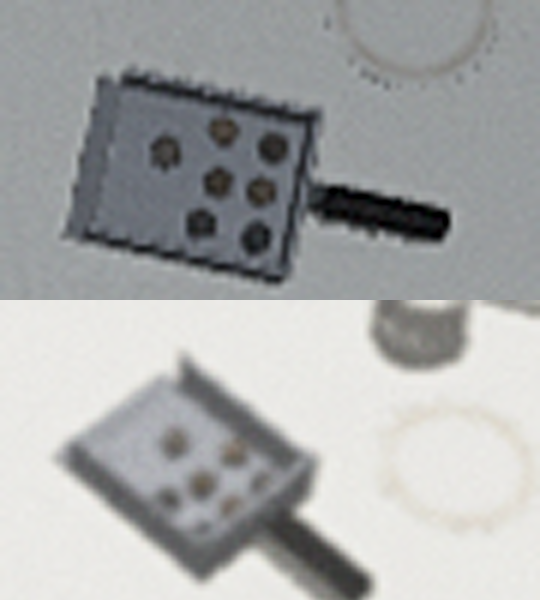

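View pics/z3.png

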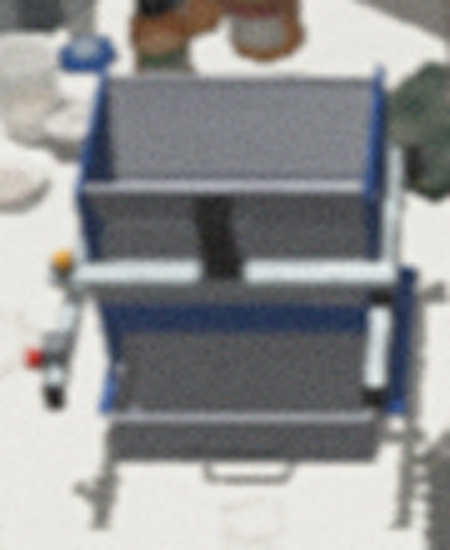

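Run:
```python
from h import *
np.set_printoptions(precision=4,suppress=True)
f=lambda k,o:(lambda u,v:np.array([(u+.5)/k-.5+o[0],(v+.5)/k-.5+o[1]]))
T=f(4,(95,155)); S=f(5,(140,110)); Q=f(6,(305,195)); W=f(6,(285,220))
print("cam",[ -P[n]["R"].T@P[n]["t"] for n in P])
L=plane("top",T(245,515),.136);R=plane("top",T(490,345),.136); print("railends top",L,R,np.linalg.norm(L-R))
L2=plane("scene",S(53,395),.128);R2=plane("scene",S(373,395),.128); print("railends scene",L2,R2,np.linalg.norm(L2-R2))
bl=plane("top",T(31,194),.192);br=plane("top",T(268,42),.192);print("plate back",bl,br,np.linalg.norm(bl-br))
cl=plane("top",T(180,402),.162);cr=plane("top",T(432,238),.162);print("xbar",cl,cr,np.linalg.norm(cl-cr))
for a,b in((L,R),(L2,R2),(bl,br),(cl,cr)):
    d=a-b; print("yaw y-axis dir->x yaw",np.degrees(np.arctan2(-d[0],d[1])), (a+b)/2)
print("cap",plane("top",T(285,312),.214),two(S(212,197),T(280,305)))
print("plunger two",two(S(63,260),T(163,410)))
print("red two",two(S(35,358),T(194,489)))
m0=plane("top",Q(312,195),.036);m1=plane("top",Q(448,222),.036);print("handle",m0,m1,(m0+m1)/2,np.linalg.norm(m0-m1))
a=plane("top",Q(68,235),.007);b=plane("top",Q(103,75),.007);print("lip",a,b,(a+b)/2,np.linalg.norm(a-b))
c=plane("top",Q(318,115),.036);d=plane("top",Q(288,282),.036);print("back corners",c,d,np.linalg.norm(c-d))
h=(m0+m1)/2; l=(a+b)/2; v=l-h; print("pan yaw",np.degrees(np.arctan2(v[1],v[0])),np.linalg.norm(v[:2]))
s=eyes.get_image
im=cv2.imread("pics/top0.png")
g=cv2.cvtColor(im,cv2.COLOR_BGR2HSV)
m=(g[...,2]<45).astype(np.uint8); m[:, :360]=0;m[:,384:]=0;m[:215]=0;m[240:]=0
ys,xs=np.nonzero(m);print("handle mask",len(xs),xs.mean(),ys.mean(),cv2.minAreaRect(np.c_[xs,ys].astype(np.float32)),plane("top",(xs.mean(),ys.mean()),.036))
```

```text
cam [array([-0.4003, -0.5647,  1.2745]), array([0.1979, 0.0268, 1.5518])]
railends top [0.3091 0.3581 0.136 ] [0.4219 0.1962 0.136 ] 0.19741059542919273
railends scene [0.3106 0.3609 0.128 ] [0.4248 0.1964 0.128 ] 0.20024336244016305
plate back [0.5176 0.4943 0.192 ] [0.6206 0.3412 0.192 ] 0.18449614972832581
xbar [0.382  0.3978 0.162 ] [0.4911 0.233  0.162 ] 0.1976312034953314
yaw y-axis dir->x yaw 34.85523869342863 [0.3655 0.2771 0.136 ]
yaw y-axis dir->x yaw 34.76302839625426 [0.3677 0.2786 0.128 ]
yaw y-axis dir->x yaw 33.94385172356819 [0.5691 0.4177 0.192 ]
yaw y-axis dir->x yaw 33.50121305812074 [0.4366 0.3154 0.162 ]
cap [0.4326 0.3189 0.214 ] [0.4346 0.3212 0.2232]
plunger two [0.3765 0.4064 0.1688]
red two [0.3283 0.3946 0.1269]
handle [ 0.4737 -0.1991  0.036 ] [ 0.4596 -0.2647  0.036 ] [ 0.4667 -0.2319  0.036 ] 0.06715118104599128
lip [ 0.4603 -0.0817  0.007 ] [ 0.5413 -0.1013  0.007 ] [ 0.5008 -0.0915  0.007 ] 0.0833187915587575
back corners [ 0.5135 -0.2037  0.036 ] [ 0.431  -0.1857  0.036 ] 0.08443866257860425
pan yaw 76.34876492761839 0.14452812464866796
handle mask 103 369.1067961165049 230.16504854368932 ((369.22943115234375, 230.2176513671875), (19.849138259887695, 5.097866058349609), 12.52880859375) [ 0.4642 -0.2353  0.036 ]
```

The measured sizes agree: rails 197–200 (given 200), lip 83 (84), handle 67 (64). That puts the splitter origin at about (0.516, 0.379) with yaw 34.6°, and the pan origin at about (0.465, -0.235) with yaw 77.3°. Next I check the obstacles and write a planner.

```bash
cat >> h.py <<'E'
from scipy.spatial.transform import Rotation as Ro
from scipy.linalg import logm, expm
np.set_printoptions(precision=4,suppress=True)
SO=np.array([.516,.379,0]); SY=34.6; PO=np.array([.465,-.235,0]); PY=77.3
def ori(yaw,tilt):
    """tool x along 'yaw' heading, tool down, then pitched: tilt>0 leans body back (fingers point ahead)"""
    c,s=np.cos(np.radians(yaw)),np.sin(np.radians(yaw))
    R0=np.array([[c,s,0],[s,-c,0],[0,0,-1]]).astype(float)
    return Ro.from_matrix(R0)*Ro.from_euler('y',tilt,degrees=True)
def cur():
    s=monitor.state(); return s,np.array(s["position"]),Ro.from_quat(s["eef_rot"])
def plan(g,R,N,start=None):
    """g: grasp point target (54 mm ahead of TCP)"""
    p0,R0=start if start else cur()[1:]
    p1=np.asarray(g)-.054*R.as_matrix()[:,2]
    A=np.eye(4);A[:3,:3]=R0.as_matrix();A[:3,3]=p0
    B=np.eye(4);B[:3,:3]=R.as_matrix();B[:3,3]=p1
    T=np.real(expm(logm(np.linalg.inv(A)@B)/N))
    r=np.r_[T[:3,3]/.04, np.degrees(Ro.from_matrix(T[:3,:3]).as_rotvec())/8]
    print(N,"rows:"," ".join(f"{v:.3f}" for v in r),"| mm/row %.1f deg/row %.1f"%(1e3*np.linalg.norm(T[:3,3]),8*np.linalg.norm(r[3:])))
    M=A.copy(); pts=[]
    for i in range(N): M=M@T; pts.append(M[:3,3])
    print("path TCP",*[str(q) for q in pts[::max(1,N//4)]])
    return p1,R
E
python3 - <<'E'
from h import *
print("bottle red top",two((416,229),(435,173)),"base",plane("top",(421,194),0),plane("scene",(405,266),0))
print("machine top",two((272,160),(253,143)),two((250,187),(257,226)), plane("top",(255,251),.0))
p0=cur()[1:]
x=ori(PY,35).as_matrix(); print(x)
a=plan([.20,.50,.33],cur()[2],3)
P1=PO+np.array([*(.006*np.array([np.cos(np.radians(PY)),np.sin(np.radians(PY))])),.028])
R=ori(PY,32)
u=R.as_matrix()[:,2]
print("pregrasp"); b=plan(P1+[0,0,.10],R,24,a)
print("down"); plan(P1,R,3,b)
E
```

```text
bottle red top [ 0.5979 -0.4005  0.1667] base [ 0.58   -0.4042 -0.    ] [ 0.5908 -0.4073  0.    ]
machine top [0.6899 0.1209 0.1002] [0.4571 0.0838 0.173 ] [0.4118 0.0998 0.    ]
[[ 0.1801  0.9755  0.1261]
 [ 0.7991 -0.2198  0.5595]
 [ 0.5736  0.     -0.8192]]
3 rows: -0.558 0.080 -0.672 -0.000 -0.000 -0.000 | mm/row 35.1 deg/row 0.0
path TCP [0.1552 0.5051 0.3303] [0.1776 0.5026 0.3571] [0.2    0.5001 0.384 ]
pregrasp
24 rows: -0.924 -0.260 -0.043 -0.128 0.132 0.445 | mm/row 38.4 deg/row 3.9
path TCP [0.2332 0.4807 0.3857] [0.4011 0.325  0.3767] [0.4992 0.1226 0.333 ] [ 0.5133 -0.0931  0.2568]
down
3 rows: -0.442 0.000 0.707 -0.000 -0.000 -0.000 | mm/row 33.3 deg/row 0.0
path TCP [ 0.46   -0.2571  0.1405] [ 0.46   -0.2571  0.1071] [ 0.46   -0.2571  0.0738]
```

```bash
python3 -m inch '-.56 .08 -.67 0 0 0;-.56 .08 -.67 0 0 0;-.56 .08 -.67 0 0 0;-.92 -.26 -.04 -.13 .13 .45;-.92 -.26 -.04 -.13 .13 .45;-.92 -.26 -.04 -.13 .13 .45;-.92 -.26 -.04 -.13 .13 .45;-.92 -.26 -.04 -.13 .13 .45;-.92 -.26 -.04 -.13 .13 .45;-.92 -.26 -.04 -.13 .13 .45;-.92 -.26 -.04 -.13 .13 .45;-.92 -.26 -.04 -.13 .13 .45' -1
python3 - <<'E'
from h import *
s,p,R=cur();print(s["q"])
P1=PO+np.array([.0013,.0058,.028]); R=ori(PY,32)
plan(P1+[0,0,.10],R,15)
E
```

```text
time: 1.3
position: [0.4415, 0.2601, 0.3652]
eef_rot: [0.399, 0.91, 0.09, -0.07]
contact_force: [0.3, 0.9, -0.1]
grip_width: 0.0853
grip_force: 0.0
[ 0.2761  0.2147 -0.1106  1.238   0.2289  1.1034]
15 rows: -0.923 -0.253 -0.043 -0.125 0.132 0.442 | mm/row 38.3 deg/row 3.8
path TCP [0.4589 0.2267 0.3585] [0.4979 0.1218 0.3324] [0.5158 0.0137 0.2982] [ 0.5123 -0.0933  0.2566] [ 0.4876 -0.1947  0.2086]
```

```bash
python3 -m inch '-.92 -.25 -.04 -.125 .13 .44;-.92 -.25 -.04 -.125 .13 .44;-.92 -.25 -.04 -.125 .13 .44;-.92 -.25 -.04 -.125 .13 .44;-.92 -.25 -.04 -.125 .13 .44;-.92 -.25 -.04 -.125 .13 .44;-.92 -.25 -.04 -.125 .13 .44;-.92 -.25 -.04 -.125 .13 .44;-.92 -.25 -.04 -.125 .13 .44;-.92 -.25 -.04 -.125 .13 .44;-.92 -.25 -.04 -.125 .13 .44;-.92 -.25 -.04 -.125 .13 .44;-.92 -.25 -.04 -.125 .13 .44;-.92 -.25 -.04 -.125 .13 .44;-.92 -.25 -.04 -.125 .13 .44;0 0 0 0 0 0'
python3 - <<'E'
from h import *
s,p,R=cur();print(s["q"])
P1=PO+np.array([.0013,.0058,.028]); R=ori(PY,32)
plan(P1+[0,0,.0],R,5)
E
```

```text
time: 2.9
position: [0.4611, -0.2563, 0.1717]
eef_rot: [0.751, 0.601, 0.215, -0.171]
contact_force: [0.3, 0.1, 0.7]
grip_width: 0.0856
grip_force: 0.0
[-0.8553  0.6104 -0.1374  1.1749  0.4396  0.8569]
5 rows: -0.263 -0.005 0.413 0.001 0.004 0.001 | mm/row 19.6 deg/row 0.0
path TCP [ 0.4609 -0.2565  0.1521] [ 0.4607 -0.2567  0.1326] [ 0.4605 -0.2568  0.113 ] [ 0.4602 -0.257   0.0934] [ 0.46   -0.2571  0.0738]
```

```bash
python3 -m inch '-.26 0 .41 0 0 0;-.26 0 .41 0 0 0;-.26 0 .41 0 0 0;-.26 0 .41 0 0 0;-.26 0 .41 0 0 0;0 0 0 0 0 0;0 0 0 0 0 0'
python3 -m inch '0 0 0 0 0 0;0 0 0 0 0 0;0 0 0 0 0 0;0 0 0 0 0 0;0 0 0 0 0 0;0 0 0 0 0 0;0 0 0 0 0 0;0 0 0 0 0 0' 1
```

```text
time: 3.6
position: [0.4637, -0.2541, 0.0777]
eef_rot: [0.749, 0.604, 0.215, -0.17]
contact_force: [1.1, 0.7, 0.4]
grip_width: 0.0856
grip_force: 0.0
time: 4.4
position: [0.4637, -0.2546, 0.0777]
eef_rot: [0.749, 0.604, 0.215, -0.17]
contact_force: [-0.4, -0.8, 5.5]
grip_width: 0.0148
grip_force: 60.6
```

```bash
python3 - <<'E'
from h import *
s,p,R=cur()
x=R.as_matrix()[:,0]; yaw=np.degrees(np.arctan2(x[1],x[0])); print("heading",yaw)
A=np.eye(4);A[:3,:3]=R.as_matrix();A[:3,3]=p
B=np.eye(4);B[:3,:3]=Ro.from_euler('z',yaw,degrees=True).as_matrix();B[:3,3]=PO
np.save("rel.npy",np.linalg.inv(B)@A)   # tool in pan
print(np.linalg.inv(B)@A)
open("h.py","a").write('''
def spl(x,y,z): return SO+Ro.from_euler('z',SY,degrees=True).apply([x,y,z])
def panpose(lip,yaw,pitch):
    """grasp target and tool R for the pan lip at 'lip', pan pitched down by pitch deg"""
    Rp=Ro.from_euler('z',yaw,degrees=True)*Ro.from_euler('y',pitch,degrees=True)
    o=np.asarray(lip)-Rp.apply([.149,0,.007]); rel=np.load("rel.npy")
    Rt=Rp*Ro.from_matrix(rel[:3,:3]); t=o+Rp.apply(rel[:3,3])
    return t+.054*Rt.as_matrix()[:,2],Rt
''')
E
python3 - <<'E'
from h import *
_,p,R=cur(); a=(p+[0,0,.24],R)
plan(a[0]+.054*R.as_matrix()[:,2],R,8)
b=plan(*panpose(spl(0,-.04,.25),124.6,0),24,a)
E
```

```text
heading 77.85446592840488
[[ 0.8502 -0.0033  0.5265 -0.0195]
 [-0.     -1.     -0.0063 -0.0029]
 [ 0.5265  0.0054 -0.8502  0.0777]
 [ 0.      0.      0.      1.    ]]
8 rows: 0.395 0.004 -0.638 -0.000 -0.000 0.000 | mm/row 30.0 deg/row 0.0
path TCP [ 0.4637 -0.2546  0.1077] [ 0.4637 -0.2546  0.1677] [ 0.4637 -0.2546  0.2277] [ 0.4637 -0.2546  0.2877]
24 rows: 0.389 0.269 0.239 0.128 0.001 -0.207 | mm/row 21.2 deg/row 1.9
path TCP [ 0.4781 -0.2391  0.3178] [ 0.5529 -0.1364  0.3186] [ 0.6052 -0.0207  0.3193] [0.6331 0.1032 0.3201]
```

```bash
python3 - <<'E'
from h import *
r=np.load("rel.npy"); r[1,3]=0; np.save("rel.npy",r)
for a,b in (((288,143),(256,140)),((307,140),(257,115)),((268,165),(253,184)),((249,187),(257,226))): print(two(a,b), proj("top",two(a,b))-b)
E
python3 -m inch '.4 0 -.64 0 0 0;.4 0 -.64 0 0 0;.4 0 -.64 0 0 0;.4 0 -.64 0 0 0;.4 0 -.64 0 0 0;.4 0 -.64 0 0 0;.4 0 -.64 0 0 0;.4 0 -.64 0 0 0;0 0 0 0 0 0'
python3 - <<'E'
from h import *
a=eyes.get_image("scene")[190:340,230:400,::-1];b=eyes.get_image("top")[160:290,290:440,::-1]
k=lambda i:cv2.resize(i,(400,350),interpolation=cv2.INTER_CUBIC)
cv2.imwrite("pics/lift.png",np.hstack([k(a),k(b)]))
plan(*panpose(spl(0,-.04,.25),124.6,0),24)
E
```

```text
[0.6903 0.0902 0.1818] [-0.8095  0.7689]
[0.7925 0.084  0.1241] [ 1.2117 -1.1149]
[0.573  0.0955 0.169 ] [ 0.5416 -0.505 ]
[0.4559 0.0849 0.1737] [ 0.4772 -0.4525]
time: 5.3
position: [0.4633, -0.2541, 0.3219]
eef_rot: [0.749, 0.604, 0.215, -0.167]
contact_force: [0.5, 0.2, -2.1]
grip_width: 0.015
grip_force: 59.8
24 rows: 0.387 0.268 0.238 0.128 0.002 -0.207 | mm/row 21.1 deg/row 1.9
path TCP [ 0.4769 -0.2381  0.3186] [ 0.5511 -0.136   0.3191] [ 0.6031 -0.021   0.3196] [0.6308 0.1022 0.3202]
```

View pics/lift.png

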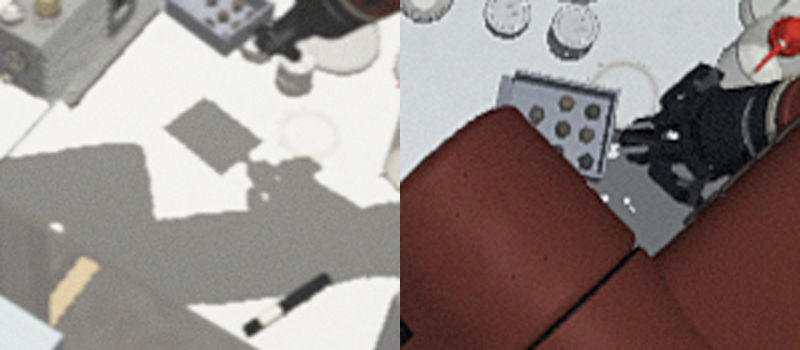

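The pan is lifted and level with the stones still in it; in the crop's right half it sits at (560,120). The machine tops out at about 0.18, so the path clears it.

```bash
python3 -m inch '.2 .13 .12 .06 0 -.1;.39 .27 .24 .13 0 -.21;.39 .27 .24 .13 0 -.21;.39 .27 .24 .13 0 -.21;.39 .27 .24 .13 0 -.21;.39 .27 .24 .13 0 -.21;.39 .27 .24 .13 0 -.21;.39 .27 .24 .13 0 -.21;.39 .27 .24 .13 0 -.21;.39 .27 .24 .13 0 -.21;.39 .27 .24 .13 0 -.21;.39 .27 .24 .13 0 -.21;.39 .27 .24 .13 0 -.21;.39 .27 .24 .13 0 -.21;.39 .27 .24 .13 0 -.21;.39 .27 .24 .13 0 -.21;.39 .27 .24 .13 0 -.21;.39 .27 .24 .13 0 -.21'
python3 - <<'E'
from h import *
print(cur()[0]["q"])
plan(*panpose(spl(0,-.04,.25),124.6,0),7)
E
```

```text
time: 7.2
position: [0.6263, 0.0764, 0.3184]
eef_rot: [0.535, 0.799, 0.153, -0.226]
contact_force: [0.9, 0.2, -2.3]
grip_width: 0.0147
grip_force: 59.8
[-0.1755  0.6882  0.4164  1.6169  0.4603  0.9297]
7 rows: 0.346 0.242 0.205 0.110 0.002 -0.185 | mm/row 18.8 deg/row 1.7
path TCP [0.6292 0.095  0.3187] [0.6314 0.1136 0.319 ] [0.6332 0.1323 0.3194] [0.6343 0.1511 0.3197] [0.6349 0.1698 0.32  ] [0.6349 0.1886 0.3204] [0.6344 0.2074 0.3207]
```

```bash
python3 -m inch '.35 .24 .2 .11 0 -.19;.35 .24 .2 .11 0 -.19;.35 .24 .2 .11 0 -.19;.35 .24 .2 .11 0 -.19;.35 .24 .2 .11 0 -.19;.35 .24 .2 .11 0 -.19;.35 .24 .2 .11 0 -.19;0 0 0 0 0 0;0 0 0 0 0 0'
python3 - <<'E'
from h import *
s,p,R=cur();print(s["q"])
b=(p,R)
for pitch,z,n in ((30,.225,10),(60,.205,15),(85,.20,12)):
    b=plan(*panpose(spl(0,-.04,z),124.6,pitch),n,b)
a=eyes.get_image("scene")[90:230,130:270,::-1];c=eyes.get_image("top")[145:285,90:230,::-1]
k=lambda i:cv2.resize(i,(400,400),interpolation=cv2.INTER_CUBIC)
cv2.imwrite("pics/pre.png",np.hstack([k(a),k(c)]))
E
```

```text
time: 8.1
position: [0.6339, 0.2063, 0.324]
eef_rot: [0.446, 0.853, 0.13, -0.238]
contact_force: [0.5, 0.4, -2.6]
grip_width: 0.0151
grip_force: 59.8
[0.034  0.7744 0.594  1.7023 0.4606 0.925 ]
10 rows: 0.177 0.003 -0.065 0.002 -0.372 0.000 | mm/row 7.6 deg/row 3.0
path TCP [0.6314 0.2102 0.33  ] [0.6257 0.2187 0.3411] [0.6194 0.2282 0.3511] [0.6126 0.2384 0.3598] [0.6053 0.2494 0.3673]
15 rows: 0.139 0.000 -0.057 -0.000 -0.250 -0.002 | mm/row 6.0 deg/row 2.0
path TCP [0.5984 0.2596 0.3729] [0.5888 0.2735 0.3792] [0.5789 0.2878 0.3836] [0.5688 0.3025 0.3862] [0.5586 0.3173 0.3868]
12 rows: 0.144 0.001 -0.086 0.000 -0.260 -0.002 | mm/row 6.7 deg/row 2.1
path TCP [0.548  0.3327 0.3866] [0.5366 0.3492 0.386 ] [0.5253 0.3655 0.3833] [0.5142 0.3816 0.3784]
```

View pics/pre.png

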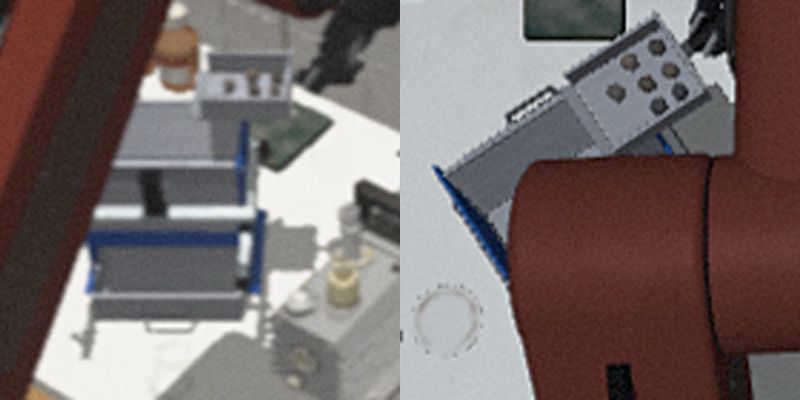

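The pan is level at the right end of the hopper with all seven stones in it. Its lip corners are near top px (148.6,173) and (164.4,197.5); I check them against the prediction.

Run:
```python
from h import *
for px in((148.6,173),(164.4,197.5)):
    w=plane("top",px,.252); print(w,Ro.from_euler('z',-SY,degrees=True).apply(w-SO))
s,p,R=cur();rel=np.load("rel.npy")
Rp=R*Ro.from_matrix(rel[:3,:3]).inv(); o=p-Rp.apply(rel[:3,3]); l=o+Rp.apply([.149,0,.007]); print("lip by kin",l,Ro.from_euler('z',-SY,degrees=True).apply(l-SO), Rp.as_euler('ZYX',degrees=True))
# hopper back rim corners & front, predicted vs picture
for c in((.068,.095,.192),(.068,-.095,.192),(-.1,0,.216),(-.183,.1,.128),(-.183,-.1,.128)):
    w=spl(*c); print(c,proj("top",w),proj("scene",w))
```

```text
[0.5814 0.3599 0.252 ] [ 0.043  -0.0528  0.252 ]
[0.5163 0.3174 0.252 ] [-0.0347 -0.0509  0.252 ]
lip by kin [0.5388 0.3436 0.2527] [-0.0013 -0.0421  0.2527] [124.6545   0.2748  -0.2441]
(0.068, 0.095, 0.192) [101.7994 202.9821] [160.3587 122.7642]
(0.068, -0.095, 0.192) [162.3615 163.2344] [216.7791 123.0312]
(-0.1, 0, 0.216) [164.4493 232.0903] [182.2379 150.7484]
(-0.183, 0.1, 0.128) [156.8358 283.7941] [150.5721 189.4355]
(-0.183, -0.1, 0.128) [218.709  241.2333] [214.5791 189.5635]
```

```bash
python3 -m inch '.19 0 -.065 0 -.37 0;.19 0 -.065 0 -.37 0;.19 0 -.065 0 -.37 0;.19 0 -.065 0 -.37 0;.19 0 -.065 0 -.37 0;.19 0 -.065 0 -.37 0;.19 0 -.065 0 -.37 0;.19 0 -.065 0 -.37 0;.19 0 -.065 0 -.37 0;.19 0 -.065 0 -.37 0'
python3 - <<'E'
from h import *
s,p,R=cur();print(s["q"])
plan(*panpose(spl(-.002,-.036,.205),124.6,60),15)
E
```

```text
time: 9.2
position: [0.5977, 0.2568, 0.3727]
eef_rot: [0.466, 0.884, 0.012, -0.012]
contact_force: [0.3, 0.1, -1.9]
grip_width: 0.0148
grip_force: 59.7
[0.2806 0.525  0.3822 1.4284 0.0331 1.2509]
15 rows: 0.140 0.000 -0.054 0.001 -0.250 -0.004 | mm/row 6.0 deg/row 2.0
path TCP [0.5945 0.2613 0.3751] [0.5849 0.2754 0.3808] [0.575  0.2899 0.3848] [0.5648 0.3046 0.3869] [0.5546 0.3194 0.3872]
```

```bash
python3 -m inch '.14 0 -.054 0 -.25 0;.14 0 -.054 0 -.25 0;.14 0 -.054 0 -.25 0;.14 0 -.054 0 -.25 0;.14 0 -.054 0 -.25 0;.14 0 -.054 0 -.25 0;.14 0 -.054 0 -.25 0;.14 0 -.054 0 -.25 0;.14 0 -.054 0 -.25 0;.14 0 -.054 0 -.25 0;.14 0 -.054 0 -.25 0;.14 0 -.054 0 -.25 0;.14 0 -.054 0 -.25 0;.14 0 -.054 0 -.25 0;.14 0 -.054 0 -.25 0;0 0 0 0 0 0'
python3 - <<'E'
from h import *
s,p,R=cur();print(s["q"])
plan(*panpose(spl(-.002,-.036,.20),124.6,85),12)
E
```

```text
time: 10.8
position: [0.5473, 0.33, 0.3857]
eef_rot: [0.453, 0.858, -0.109, 0.216]
contact_force: [-1.1, 0.5, -1.6]
grip_width: 0.0149
grip_force: 59.9
[ 0.6137  0.5057  0.3084  1.3709 -0.4898  1.5838]
12 rows: 0.142 0.000 -0.085 -0.000 -0.262 -0.005 | mm/row 6.6 deg/row 2.1
path TCP [0.5436 0.3355 0.3861] [0.5323 0.3518 0.3857] [0.5212 0.368  0.3831] [0.5102 0.3839 0.3783]
```

```bash
python3 -m inch '.14 0 -.085 0 -.26 0;.14 0 -.085 0 -.26 0;.14 0 -.085 0 -.26 0;.14 0 -.085 0 -.26 0;.14 0 -.085 0 -.26 0;.14 0 -.085 0 -.26 0;.14 0 -.085 0 -.26 0;.14 0 -.085 0 -.26 0;.14 0 -.085 0 -.26 0;.14 0 -.085 0 -.26 0;.14 0 -.085 0 -.26 0;.14 0 -.085 0 -.26 0;0 0 0 0 0 0;0 0 0 0 0 0;0 0 0 0 0 0;0 0 0 0 0 0'
python3 - <<'E'
from h import *
s,p,R=cur();print(s["q"])
a=eyes.get_image("scene")[90:230,130:270,::-1];c=eyes.get_image("top")[145:285,90:230,::-1]
k=lambda i:cv2.resize(i,(400,400),interpolation=cv2.INTER_CUBIC)
cv2.imwrite("pics/pour.png",np.hstack([k(a),k(c)]))
E
```

```text
time: 12.4
position: [0.5047, 0.393, 0.3756]
eef_rot: [0.419, 0.791, -0.204, 0.397]
contact_force: [-0.2, 0.2, -2.2]
grip_width: 0.0149
grip_force: 59.9
[ 0.8534  0.694   0.4137  1.601  -0.8865  1.977 ]
```

View pics/pour.png

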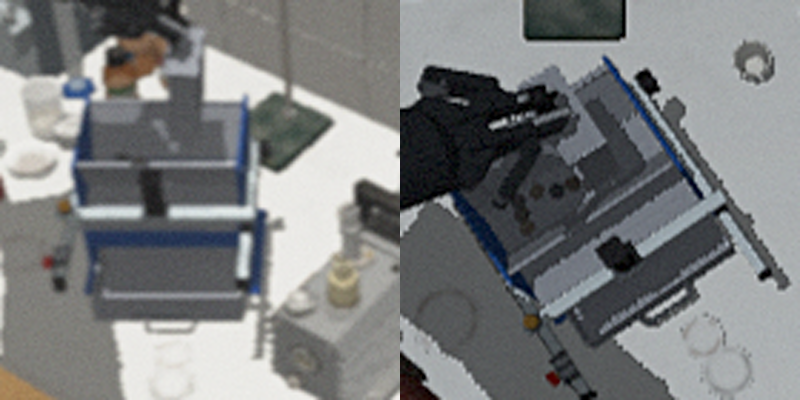

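The stones lie in the hopper, about six of them visible around (515–575,183–225) in the right half. I level the pan and look for the seventh.

Run:
```python
from h import *
b=plan(*panpose(spl(0,-.05,.25),124.6,45),8)
plan(*panpose(spl(0,-.08,.265),124.6,0),9,b)
```

```text
8 rows: -0.437 0.006 0.142 0.001 0.622 -0.005 | mm/row 18.4 deg/row 5.0
path TCP [0.5131 0.3809 0.386 ] [0.5318 0.3542 0.403 ] [0.552  0.3256 0.4141] [0.573  0.2959 0.4191]
9 rows: -0.394 -0.001 0.193 -0.000 0.625 0.004 | mm/row 17.5 deg/row 5.0
path TCP [0.5934 0.2669 0.4152] [0.612  0.2398 0.4031] [0.6292 0.2149 0.3854] [0.6444 0.1929 0.3627] [0.6571 0.1745 0.3357]
```

```bash
python3 -m inch '-.44 0 .14 0 .62 0;-.44 0 .14 0 .62 0;-.44 0 .14 0 .62 0;-.44 0 .14 0 .62 0;-.44 0 .14 0 .62 0;-.44 0 .14 0 .62 0;-.44 0 .14 0 .62 0;-.44 0 .14 0 .62 0;-.39 0 .19 0 .62 0;-.39 0 .19 0 .62 0;-.39 0 .19 0 .62 0;-.39 0 .19 0 .62 0;-.39 0 .19 0 .62 0;-.39 0 .19 0 .62 0;-.39 0 .19 0 .62 0;-.39 0 .19 0 .62 0;-.39 0 .19 0 .62 0;0 0 0 0 0 0'
python3 - <<'E'
from h import *
s,p,R=cur();print(s["q"])
a=eyes.get_image("scene")[90:230,130:270,::-1];c=eyes.get_image("top")[145:285,90:230,::-1]
k=lambda i:cv2.resize(i,(400,400),interpolation=cv2.INTER_CUBIC)
cv2.imwrite("pics/post.png",np.hstack([k(a),k(c)]))
# way back: 70 mm behind in pan axis, yaw to 77.85, high
b=plan(*panpose(PO+Ro.from_euler('z',77.85,degrees=True).apply([.149,0,.25]),77.85,0),20)
E
```

```text
time: 14.3
position: [0.6562, 0.1711, 0.3336]
eef_rot: [0.449, 0.851, 0.129, -0.239]
contact_force: [-0.1, 0.0, -3.2]
grip_width: 0.0149
grip_force: 59.8
[-0.0148  0.8366  0.7369  1.8073  0.4436  0.8797]
20 rows: -0.423 -0.361 -0.237 -0.152 0.001 0.250 | mm/row 24.2 deg/row 2.3
path TCP [0.6547 0.1495 0.3368] [0.6353 0.0305 0.3329] [ 0.5921 -0.0821  0.3287] [ 0.527  -0.1837  0.3243]
```

View pics/post.png

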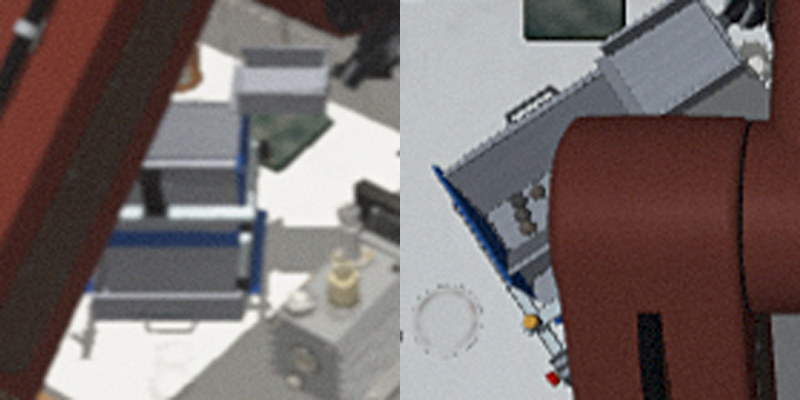

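The pan is empty, so I carry it back to its old place.

```bash
python3 -m inch '-.42 -.36 -.24 -.15 0 .25;-.42 -.36 -.24 -.15 0 .25;-.42 -.36 -.24 -.15 0 .25;-.42 -.36 -.24 -.15 0 .25;-.42 -.36 -.24 -.15 0 .25;-.42 -.36 -.24 -.15 0 .25;-.42 -.36 -.24 -.15 0 .25;-.42 -.36 -.24 -.15 0 .25;-.42 -.36 -.24 -.15 0 .25;-.42 -.36 -.24 -.15 0 .25;-.42 -.36 -.24 -.15 0 .25;-.42 -.36 -.24 -.15 0 .25;-.42 -.36 -.24 -.15 0 .25;-.42 -.36 -.24 -.15 0 .25;-.42 -.36 -.24 -.15 0 .25;-.42 -.36 -.24 -.15 0 .25;-.42 -.36 -.24 -.15 0 .25;-.42 -.36 -.24 -.15 0 .25;-.42 -.36 -.24 -.15 0 .25;-.42 -.36 -.24 -.15 0 .25'
python3 - <<'E'
from h import *
b=plan(*panpose(PO+Ro.from_euler('z',77.85,degrees=True).apply([.149,0,.007+.03]),77.85,0),8)
plan(*panpose(PO+Ro.from_euler('z',77.85,degrees=True).apply([.149,0,.008]),77.85,0),4,b)
E
```

```text
time: 16.4
position: [0.4619, -0.2528, 0.3266]
eef_rot: [0.748, 0.606, 0.212, -0.167]
contact_force: [0.8, -1.4, -1.5]
grip_width: 0.0148
grip_force: 59.9
8 rows: -0.361 -0.006 0.581 -0.001 0.007 0.003 | mm/row 27.4 deg/row 0.1
path TCP [ 0.4617 -0.2531  0.2992] [ 0.4615 -0.2535  0.2445] [ 0.4612 -0.2538  0.1898] [ 0.461  -0.254   0.1351]
4 rows: -0.095 -0.001 0.154 0.000 -0.000 -0.000 | mm/row 7.2 deg/row 0.0
path TCP [ 0.4609 -0.254   0.1005] [ 0.4609 -0.254   0.0932] [ 0.4609 -0.254   0.086 ] [ 0.4609 -0.254   0.0787]
```

```bash
python3 -m inch '-.36 0 .58 0 0 0;-.36 0 .58 0 0 0;-.36 0 .58 0 0 0;-.36 0 .58 0 0 0;-.36 0 .58 0 0 0;-.36 0 .58 0 0 0;-.36 0 .58 0 .05 .03;-.1 0 .15 0 0 0;-.1 0 .15 0 0 0;0 0 0 0 0 0;0 0 0 0 0 0'
python3 - <<'E'
from h import *
plan(*panpose(PO+Ro.from_euler('z',77.85,degrees=True).apply([.149,0,.007]),77.85,0),5)
E
```

```text
time: 17.5
position: [0.463, -0.2547, 0.1204]
eef_rot: [0.749, 0.603, 0.215, -0.171]
contact_force: [-0.2, -0.2, -1.9]
grip_width: 0.0148
grip_force: 59.7
5 rows: -0.112 -0.012 0.182 -0.004 -0.003 -0.002 | mm/row 8.5 deg/row 0.0
path TCP [ 0.4625 -0.2546  0.1119] [ 0.4621 -0.2544  0.1033] [ 0.4617 -0.2543  0.0948] [ 0.4613 -0.2542  0.0863] [ 0.4609 -0.254   0.0777]
```

```bash
python3 -m inch '-.11 0 .18 0 0 0;-.11 0 .18 0 0 0;-.11 0 .18 0 0 0;-.11 0 .18 0 0 0;-.08 0 .14 0 0 0;0 0 0 0 0 0;0 0 0 0 0 0'
```

```text
time: 18.2
position: [0.4625, -0.2538, 0.0786]
eef_rot: [0.749, 0.603, 0.215, -0.173]
contact_force: [-0.3, 0.2, -1.5]
grip_width: 0.0151
grip_force: 59.8
```

```bash
python3 -m inch '-.015 0 .025 0 0 0;-.015 0 .025 0 0 0;0 0 0 0 0 0;0 0 0 0 0 0'
```

```text
time: 18.6
position: [0.4626, -0.2541, 0.0774]
eef_rot: [0.749, 0.603, 0.215, -0.172]
contact_force: [-3.9, -2.4, 7.5]
grip_width: 0.0151
grip_force: 61.2
```

The pan is touching the bench, so I release it and retreat.

```bash
python3 -m inch '0 0 0 0 0 0;0 0 0 0 0 0;0 0 0 0 0 0;0 0 0 0 0 0;0 0 0 0 0 0;0 0 0 0 0 0;0 0 0 0 0 0;0 0 0 0 0 0;0 0 0 0 0 0;0 0 0 0 0 0' -1
python3 -m inch '.13 0 -.21 0 0 0;.26 0 -.41 0 0 0;.26 0 -.41 0 0 0;.26 0 -.41 0 0 0;.4 0 -.64 0 0 0;.4 0 -.64 0 0 0;.4 0 -.64 0 0 0;.4 0 -.64 0 0 0;.4 0 -.64 0 0 0;.4 0 -.64 0 0 0;0 0 0 0 0 0'
python3 - <<'E'
from h import *
s,p,R=cur();print(s["q"])
a=eyes.get_image("scene")[200:320,270:410,::-1];c=eyes.get_image("top")[155:275,295:435,::-1]
k=lambda i:cv2.resize(i,(400,343),interpolation=cv2.INTER_CUBIC)
cv2.imwrite("pics/rel.png",np.hstack([k(a),k(c)]))
G=spl(-.1,0,.19)
for yaw in(34.6,-145.4):
    print(yaw); b=plan(G+[0,0,.1],ori(yaw,0),24)
E
```

```text
time: 19.6
position: [0.4625, -0.2538, 0.0766]
eef_rot: [0.749, 0.603, 0.215, -0.172]
contact_force: [-0.5, -0.4, -0.2]
grip_width: 0.0855
grip_force: 0.0
time: 20.7
position: [0.4632, -0.2539, 0.3301]
eef_rot: [0.749, 0.603, 0.215, -0.17]
contact_force: [0.5, -1.2, -0.6]
grip_width: 0.0853
grip_force: 0.0
[-0.8499  0.4814  0.0847  1.522   0.4417  0.8562]
34.6
24 rows: 0.485 -0.360 0.139 -0.062 -0.158 0.218 | mm/row 24.8 deg/row 2.2
path TCP [ 0.4526 -0.2314  0.3322] [ 0.4089 -0.0918  0.3582] [0.3931 0.0555 0.3695] [0.4046 0.2034 0.3635]
-145.4
24 rows: 0.458 0.587 0.195 0.198 -0.077 -0.690 | mm/row 30.8 deg/row 5.8
path TCP [ 0.4897 -0.2392  0.3298] [ 0.6114 -0.1059  0.3536] [0.6365 0.0735 0.3726] [0.5579 0.2378 0.3698]
```

View pics/rel.png

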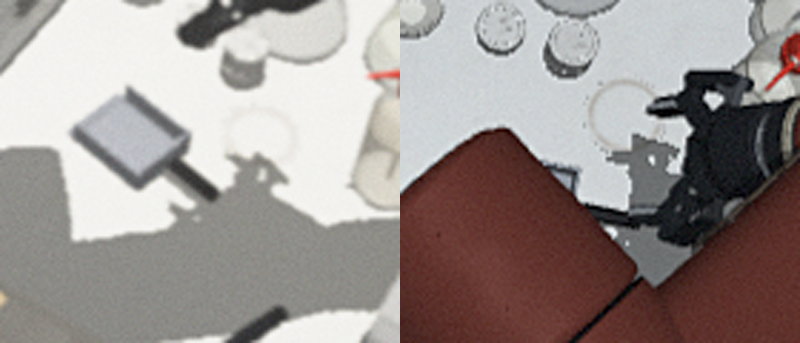

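The pan stands upright and empty at its place, at (140,140) in the left half. Tool heading -145.4° keeps joint 6 near 0, so I use that for the grip.

```bash
python3 -m inch '.46 .59 .19 .2 -.08 -.69;.46 .59 .19 .2 -.08 -.69;.46 .59 .19 .2 -.08 -.69;.46 .59 .19 .2 -.08 -.69;.46 .59 .19 .2 -.08 -.69;.46 .59 .19 .2 -.08 -.69;.46 .59 .19 .2 -.08 -.69;.46 .59 .19 .2 -.08 -.69;.46 .59 .19 .2 -.08 -.69;.46 .59 .19 .2 -.08 -.69;.46 .59 .19 .2 -.08 -.69;.46 .59 .19 .2 -.08 -.69;.46 .59 .19 .2 -.08 -.69;.46 .59 .19 .2 -.08 -.69'
python3 - <<'E'
from h import *
s,p,R=cur();print(s["q"])
plan(spl(-.1,0,.29),ori(-145.4,0),11)
E
```

```text
time: 22.2
position: [0.6309, 0.1053, 0.374]
eef_rot: [0.179, 0.974, 0.108, -0.09]
contact_force: [-0.3, 0.4, -0.5]
grip_width: 0.0854
grip_force: 0.0
[-0.0428  0.6079  0.4979  1.6126  0.2381  0.3021]
11 rows: 0.415 0.533 0.175 0.176 -0.073 -0.625 | mm/row 27.9 deg/row 5.2
path TCP [0.6225 0.1319 0.3746] [0.599  0.1824 0.374 ] [0.5671 0.2281 0.3708] [0.528  0.2674 0.3648] [0.483  0.2991 0.3558] [0.4337 0.3222 0.344 ]
```

```bash
python3 -m inch '.41 .53 .17 .18 -.07 -.62;.41 .53 .17 .18 -.07 -.62;.41 .53 .17 .18 -.07 -.62;.41 .53 .17 .18 -.07 -.62;.41 .53 .17 .18 -.07 -.62;.41 .53 .17 .18 -.07 -.62;.41 .53 .17 .18 -.07 -.62;.41 .53 .17 .18 -.07 -.62;.41 .53 .17 .18 -.07 -.62;.41 .53 .17 .18 -.07 -.62;.41 .53 .17 .18 -.07 -.62;0 0 0 0 0 0'
python3 - <<'E'
from h import *
s,p,R=cur();print(s["q"])
plan(spl(-.1,0,.29),ori(-145.4,0),3)
plan(spl(-.1,0,.19),ori(-145.4,0),6)
E
```

```text
time: 23.4
position: [0.4339, 0.3217, 0.3457]
eef_rot: [-0.295, 0.956, -0.003, -0.004]
contact_force: [0.8, -0.7, 0.4]
grip_width: 0.0853
grip_force: 0.0
[ 0.5044  0.3083 -0.0187  1.2535 -0.0039 -0.0942]
3 rows: -0.001 0.005 0.014 -0.007 -0.024 -0.013 | mm/row 0.6 deg/row 0.2
path TCP [0.4338 0.3219 0.3451] [0.4338 0.322  0.3446] [0.4337 0.3222 0.344 ]
6 rows: -0.003 0.003 0.424 -0.003 -0.012 -0.006 | mm/row 17.0 deg/row 0.1
path TCP [0.4338 0.3217 0.3288] [0.4338 0.3218 0.3118] [0.4337 0.3219 0.2949] [0.4337 0.322  0.2779] [0.4337 0.3221 0.261 ] [0.4337 0.3222 0.244 ]
```

```bash
python3 -m inch '0 0 .42 0 -.02 0;0 0 .42 0 -.02 0;0 0 .42 0 -.02 0;0 0 .42 0 0 0;0 0 .42 0 0 0;0 0 .4 0 0 0;0 0 0 0 0 0'
python3 -m inch '0 0 0 0 0 0;0 0 0 0 0 0;0 0 0 0 0 0;0 0 0 0 0 0;0 0 0 0 0 0;0 0 0 0 0 0;0 0 0 0 0 0;0 0 0 0 0 0;0 0 0 0 0 0;0 0 0 0 0 0' 1
```

```text
time: 24.1
position: [0.4367, 0.3194, 0.2445]
eef_rot: [-0.291, 0.957, -0.002, -0.001]
contact_force: [-0.7, 0.1, -0.1]
grip_width: 0.0852
grip_force: 0.0
time: 25.1
position: [0.4351, 0.3249, 0.2484]
eef_rot: [-0.294, 0.956, 0.004, 0.001]
contact_force: [-17.2, 23.3, 10.7]
grip_width: 0.019
grip_force: 58.8
```

Gripping shows a y offset of about 5 mm and some upward push, so I relieve both before pulling. Tool +x is the pull direction and tool +y is the splitter's +y.

```bash
python3 -m inch '0 .07 -.05 0 0 0;0 .07 -.05 0 0 0;0 0 0 0 0 0;0 0 0 0 0 0'
python3 - <<'E'
from h import *
s,p,R=cur();print(s["contact_force"],R.inv().apply(s["contact_force"]),s["ft_torque"],Ro.from_euler('z',-SY,degrees=True).apply(p-SO))
E
```

```text
time: 25.5
position: [0.4337, 0.3249, 0.2486]
eef_rot: [-0.292, 0.956, -0.002, -0.001]
contact_force: [5.3, 1.2, -25.3]
grip_width: 0.0192
grip_force: 62.0
[  5.2808   1.2405 -25.3284] [-5.1212 -1.8586 25.3234] [ 1.1122 -0.9395  0.4943] [-0.0985  0.0022  0.2486]
```

```bash
python3 -m inch '0 0 .035 0 0 0;0 0 .03 0 0 0;0 0 0 0 0 0;0 0 0 0 0 0'
python3 - <<'E'
from h import *
s,p,R=cur();print(s["time"],R.inv().apply(s["contact_force"]),s["ft_torque"],Ro.from_euler('z',-SY,degrees=True).apply(p-SO))
a=eyes.get_image("scene")[90:230,130:270,::-1];c=eyes.get_image("top")[145:285,90:230,::-1]
k=lambda i:cv2.resize(i,(400,400),interpolation=cv2.INTER_CUBIC)
cv2.imwrite("pics/grip.png",np.hstack([k(a),k(c)]))
E
```

```text
time: 25.9
position: [0.4347, 0.3255, 0.2485]
eef_rot: [-0.292, 0.956, -0.001, 0.002]
contact_force: [4.3, 3.3, -10.8]
grip_width: 0.0193
grip_force: 64.0
25.9 [-5.4104  0.3811 10.8255] [ 1.4179 -0.3959  0.5042] [-0.0973  0.0022  0.2485]
```

View pics/grip.png

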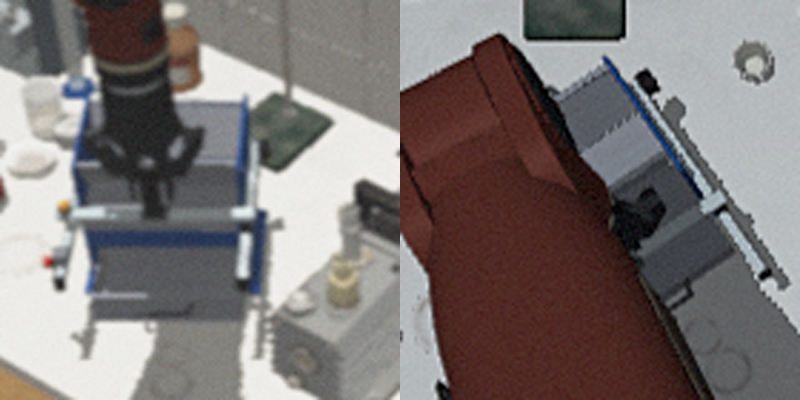

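The fingers hold the post, the gate is still shut, and the stones are hidden by the arm. I estimate the notch position from the block, then pull in small steps while watching the force.

```bash
python3 - <<'E'
from h import *
inv=lambda w:Ro.from_euler('z',-SY,degrees=True).apply(w-SO)
T=lambda u,v:((u+.5)/4-.5+95,(v+.5)/4-.5+155)
for z in(.137,.145,.15): print(inv(plane("top",T(207,470),z)))
print(inv(np.array([.3283,.3946,.127])),inv(np.array([.3765,.4064,.169])))
E
python3 -m inch '.05 0 .02 0 0 0;.05 0 0 0 0 0;.05 0 0 0 0 0;.05 0 0 0 0 0;.05 0 0 0 0 0;.05 0 0 0 0 0;.05 0 0 0 0 0;.05 0 0 0 0 0;.05 0 0 0 0 0;.05 0 0 0 0 0;.05 0 0 0 0 0;0 0 0 0 0 0'
cat > st.py <<'E'
from h import *
s,p,R=cur(); x=Ro.from_euler('z',-SY,degrees=True).apply(p-SO)
print("t %.1f x %.1f y %.1f z %.1f"%(s["time"],*(1e3*x)),"F tool",R.inv().apply(s["contact_force"]),"grip",s["grip_force"],s["q"])
E
python3 st.py
```

```text
[-0.1423  0.1048  0.137 ]
[-0.1441  0.1036  0.145 ]
[-0.1453  0.1028  0.15  ]
[-0.1456  0.1194  0.127 ] [-0.0993  0.1018  0.169 ]
time: 27.2
position: [0.4169, 0.3133, 0.2485]
eef_rot: [-0.292, 0.956, -0.001, 0.003]
contact_force: [5.1, 2.0, -5.4]
grip_width: 0.0193
grip_force: 64.7
t 27.2 x -118.9 y 2.1 z 248.5 F tool [-5.3056 -1.1964  5.3845] grip 64.65153336524963 [ 0.5056  0.3196 -0.2644  0.9823 -0.003  -0.0875]
```

```bash
python3 -m inch '.05 0 0 0 0 0;.05 0 0 0 0 0;.05 0 0 0 0 0;.05 0 0 0 0 0;0 0 0 0 0 0;0 0 0 0 0 0' >/dev/null; python3 st.py
python3 -m inch '.025 0 0 0 0 0;0 0 0 0 0 0;0 0 0 0 0 0' >/dev/null; python3 st.py
python3 -m inch '.025 0 0 0 0 0;0 0 0 0 0 0;0 0 0 0 0 0' >/dev/null; python3 st.py
python3 -m inch '.025 0 0 0 0 0;0 0 0 0 0 0;0 0 0 0 0 0' >/dev/null; python3 st.py
python3 -m inch '.025 0 0 0 0 0;0 0 0 0 0 0;0 0 0 0 0 0' >/dev/null; python3 st.py
python3 -m inch '.025 0 0 0 0 0;0 0 0 0 0 0;0 0 0 0 0 0' >/dev/null; python3 st.py
python3 -m inch '.025 0 0 0 0 0;0 0 0 0 0 0;0 0 0 0 0 0' >/dev/null; python3 st.py
```

```text
t 27.8 x -126.8 y 2.1 z 248.5 F tool [-5.7027 -1.4404  5.8684] grip 64.65219497680664 [ 0.5041  0.3052 -0.285   0.976  -0.0032 -0.0888]
t 28.1 x -127.6 y 2.1 z 248.5 F tool [-5.0094 -1.0138  6.4538] grip 64.68108773231506 [ 0.5039  0.3035 -0.2874  0.9749 -0.0032 -0.089 ]
t 28.4 x -128.6 y 2.1 z 248.5 F tool [-6.0811 -1.9351  6.1689] grip 64.61190462112427 [ 0.5037  0.3018 -0.29    0.9741 -0.0032 -0.0892]
t 28.7 x -129.6 y 2.1 z 248.5 F tool [-5.8843 -1.4849  5.5056] grip 64.60641145706177 [ 0.5036  0.3    -0.2926  0.9733 -0.0032 -0.0894]
t 29.0 x -130.6 y 2.1 z 248.5 F tool [-5.7708 -1.6964  5.0804] grip 64.60971593856812 [ 0.5034  0.2981 -0.2951  0.9725 -0.0033 -0.0895]
t 29.3 x -131.6 y 2.1 z 248.5 F tool [-6.384  -2.2688  5.8091] grip 64.61225152015686 [ 0.5032  0.2963 -0.2977  0.9718 -0.0033 -0.0898]
t 29.6 x -132.6 y 2.1 z 248.5 F tool [-6.898  -2.4578  6.845 ] grip 64.61145043373108 [ 0.503   0.2945 -0.3003  0.971  -0.0033 -0.0899]
```

```bash
python3 -m inch '.025 0 0 0 0 0;0 0 0 0 0 0;0 0 0 0 0 0' >/dev/null; python3 st.py
python3 -m inch '.025 0 0 0 0 0;0 0 0 0 0 0;0 0 0 0 0 0' >/dev/null; python3 st.py
python3 -m inch '.025 0 0 0 0 0;0 0 0 0 0 0;0 0 0 0 0 0' >/dev/null; python3 st.py
python3 -m inch '.025 0 0 0 0 0;0 0 0 0 0 0;0 0 0 0 0 0' >/dev/null; python3 st.py
python3 -m inch '.025 0 0 0 0 0;0 0 0 0 0 0;0 0 0 0 0 0' >/dev/null; python3 st.py
python3 -m inch '.025 0 0 0 0 0;0 0 0 0 0 0;0 0 0 0 0 0' >/dev/null; python3 st.py
python3 -m inch '.025 0 0 0 0 0;0 0 0 0 0 0;0 0 0 0 0 0' >/dev/null; python3 st.py
```

```text
t 29.9 x -133.6 y 2.1 z 248.5 F tool [-6.8099 -2.2627  6.1655] grip 64.62898850440979 [ 0.5028  0.2927 -0.3029  0.9702 -0.0033 -0.0901]
t 30.2 x -134.6 y 2.1 z 248.5 F tool [-7.0963 -1.2236  7.0614] grip 64.61550951004028 [ 0.5026  0.2909 -0.3055  0.9695 -0.0034 -0.0903]
t 30.5 x -135.4 y 2.1 z 248.5 F tool [-7.6188 -3.0253  6.6427] grip 64.43811178207397 [ 0.5024  0.2892 -0.3079  0.9684 -0.0033 -0.0904]
t 30.8 x -136.2 y 2.1 z 248.5 F tool [-8.5419 -2.4287  7.9532] grip 64.3676483631134 [ 0.5022  0.2875 -0.3103  0.9673 -0.0033 -0.0906]
t 31.1 x -137.2 y 2.1 z 248.5 F tool [-8.0731 -2.0338  6.9346] grip 64.43724989891052 [ 0.502   0.2856 -0.3128  0.9666 -0.0033 -0.0908]
t 31.4 x -138.4 y 2.1 z 248.5 F tool [-6.8401 -2.6234  7.3035] grip 64.5237135887146 [ 0.5019  0.2837 -0.3155  0.9661 -0.0034 -0.091 ]
t 31.7 x -139.5 y 2.1 z 248.5 F tool [-6.5767 -2.7769  5.6394] grip 64.63312983512878 [ 0.5017  0.2818 -0.3181  0.9657 -0.0035 -0.0912]
```

```bash
python3 -m inch '.025 0 0 0 0 0;0 0 0 0 0 0;0 0 0 0 0 0' >/dev/null; python3 st.py
python3 -m inch '.025 0 0 0 0 0;0 0 0 0 0 0;0 0 0 0 0 0' >/dev/null; python3 st.py
python3 -m inch '.012 0 0 0 0 0;0 0 0 0 0 0;0 0 0 0 0 0' >/dev/null; python3 st.py
python3 -m inch '.012 0 0 0 0 0;0 0 0 0 0 0;0 0 0 0 0 0' >/dev/null; python3 st.py
```

```text
t 32.0 x -140.7 y 2.1 z 248.5 F tool [-5.0161 -2.8888  4.8508] grip 64.74639415740967 [ 0.5015  0.28   -0.3208  0.9652 -0.0035 -0.0914]
t 32.3 x -141.8 y 2.1 z 248.5 F tool [-4.3895 -3.5942  4.0919] grip 64.81691479682922 [ 0.5012  0.2781 -0.3234  0.9647 -0.0036 -0.0916]
t 32.6 x -142.2 y 2.1 z 248.5 F tool [-5.3247 -2.8249  4.1555] grip 64.82105612754822 [ 0.5012  0.2773 -0.3246  0.9641 -0.0036 -0.0916]
t 32.9 x -142.6 y 2.1 z 248.5 F tool [-5.0713 -1.9082  6.1422] grip 64.81777310371399 [ 0.5011  0.2764 -0.3257  0.9636 -0.0036 -0.0917]
```

```bash
python3 -m inch '.012 0 0 0 0 0;0 0 0 0 0 0;0 0 0 0 0 0' >/dev/null; python3 st.py
python3 -m inch '.012 0 0 0 0 0;0 0 0 0 0 0;0 0 0 0 0 0' >/dev/null; python3 st.py
python3 -m inch '.012 0 0 0 0 0;0 0 0 0 0 0;0 0 0 0 0 0' >/dev/null; python3 st.py
```

```text
t 33.2 x -143.0 y 2.1 z 248.5 F tool [-5.9534 -1.9855  5.852 ] grip 64.81576323509216 [ 0.501   0.2756 -0.3269  0.9632 -0.0036 -0.0918]
t 33.5 x -143.5 y 2.1 z 248.5 F tool [-6.4094 -2.6879  6.1559] grip 64.80064630508423 [ 0.5009  0.2748 -0.3281  0.9629 -0.0036 -0.0919]
t 33.8 x -143.7 y 2.1 z 248.5 F tool [-7.4139 -3.0269  6.7716] grip 64.63427424430847 [ 0.5008  0.274  -0.3291  0.9622 -0.0036 -0.092 ]
```

```bash
python3 -m inch '.012 0 0 0 0 0;0 0 0 0 0 0;0 0 0 0 0 0' >/dev/null; python3 st.py
python3 -m inch '.012 0 0 0 0 0;0 0 0 0 0 0;0 0 0 0 0 0' >/dev/null; python3 st.py
```

```text
t 34.1 x -144.0 y 2.1 z 248.5 F tool [-9.2867 -2.8386  6.7322] grip 64.45166945457458 [ 0.5007  0.2732 -0.3302  0.9614 -0.0035 -0.0921]
t 34.4 x -144.1 y 2.1 z 248.5 F tool [-11.096   -2.699    9.2116] grip 64.2666506767273 [ 0.5006  0.2725 -0.3311  0.9605 -0.0034 -0.0922]
```

The shoulder is confirmed at -144, so the notch is at about -143.1. I ease back into it and let the stones settle.

```bash
python3 -m inch '-.02 0 0 0 0 0;-.02 0 0 0 0 0;0 0 0 0 0 0;0 0 0 0 0 0;0 0 0 0 0 0;0 0 0 0 0 0;0 0 0 0 0 0;0 0 0 0 0 0;0 0 0 0 0 0;0 0 0 0 0 0;0 0 0 0 0 0;0 0 0 0 0 0' >/dev/null; python3 st.py
python3 - <<'E'
from h import *
a=eyes.get_image("scene")[90:230,130:270,::-1];c=eyes.get_image("top")[145:285,90:230,::-1]
k=lambda i:cv2.resize(i,(400,400),interpolation=cv2.INTER_CUBIC)
cv2.imwrite("pics/end.png",np.hstack([k(a),k(c)]))
E
```

```text
t 35.6 x -143.3 y 2.1 z 248.5 F tool [-6.6441 -3.182   6.0212] grip 64.69528198242188 [ 0.5009  0.2751 -0.3276  0.963  -0.0036 -0.0919]
```

View pics/end.png

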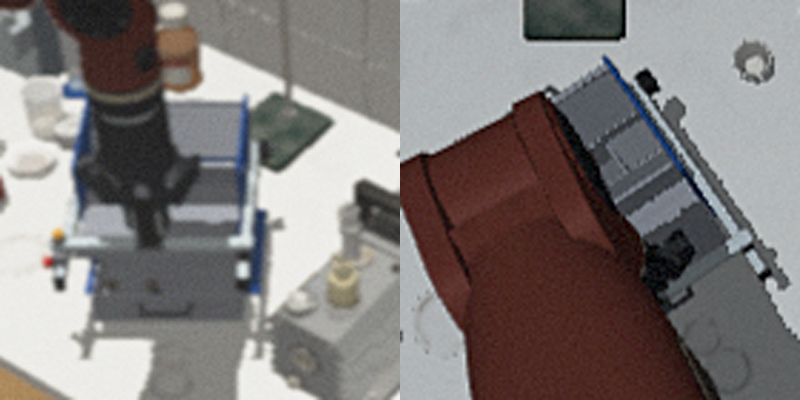

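The plunger sits over the red screw at (55,240–260), and two stones show in the front pan at (108,285) and (152,285). I wait another second, then hand in.

```bash
python3 -m inch '0 0 0 0 0 0;0 0 0 0 0 0;0 0 0 0 0 0;0 0 0 0 0 0;0 0 0 0 0 0;0 0 0 0 0 0;0 0 0 0 0 0;0 0 0 0 0 0;0 0 0 0 0 0;0 0 0 0 0 0' >/dev/null; python3 st.py
python3 -c "
from cell import ctrl
print(ctrl.hand_in())"
```

```text
t 36.7 x -143.3 y 2.1 z 248.5 F tool [-6.2408 -2.4643  6.0143] grip 64.69553589820862 [ 0.501   0.2751 -0.3277  0.9629 -0.0036 -0.0919]
the job is handed in; nothing more can be done
None
```

I handed the job in with the stones tipped, the empty pan back upright on the bench, and the gate held at the notch; the hand-in gave no verdict, and the last picture shows only two of the stones in the receiving pans, the arm hiding the rest.

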